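Assemble the sieve column on the shaker

ROBOT

A 6-joint arm with a two-finger parallel gripper is mounted at the origin on a cart in front of the work surface, level with it; the furniture and walls round the work are solid. World frame = base frame: x ahead of the robot, y to its left, z up, the work surface at z = 0. Lengths are in mm, angles in rad, forces in N, time in s.
With the tool pointing down it reaches from about 275 to 825 mm from the base axis. Payload 5.2 kg.
Tool frame: the origin (TCP) lies at the very end of the fingers, on their centre line; the grasp point (between the pads) lies 19 mm behind it; z points along the fingers, y is the line along which they close (so a half turn about z gives the same grasp; the last joint's range is limited). The gripper opens to 93 mm and grips with 3 to 60 N. Pads are 15 mm wide; open, the fingers measure 128 mm over their backs; the gripper's body (75 mm by 188 mm) begins 65 mm behind the grasp point.
Start: joints at [-0.203, 0.259, 1.535, -0, 1.348, -0.203], TCP at [550.005, 0.023, 218.653] pointing down, gripper open.
Joint ranges: [-3.14, 3.14], [-0.91, 2.08], [0.19, 2.58], [-1.22, 4.36], [0.22, 2.71], [-3.12, 3.12]. Speed limits (rad/s): [2.57, 2.57, 3.14, 3.14, 3.14, 3.14].

INTERFACE

Orientations are given as [roll, pitch, yaw] about the fixed x, y, z axes, in that order (R = Rz(yaw) Ry(pitch) Rx(roll)).
In Python, from bench import robot gives the robot as it stands. The module is installed in compiled form; this text tells all that it offers. Calls block until the motion is done:
- robot.move_ptp(position, orientation): joint-space move of the TCP to a pose.
- robot.move_linear(position, ori=None, speed=150, f_stop=None): straight line of the TCP; ori=None keeps the orientation; speed is the mean speed in mm/s. With f_stop (N) it stops when the force on the tool has changed by that much, and returns True; else False.
- robot.move_j(angles): joint-space move.
- robot.move_gripper(opening): opening from 0.0 (shut) to 1.0 (fully open); the grip force is fixed at half the most; returns when the fingers have stopped.
- robot.sleep(seconds).
- robot.inverse_kinematics(position, orientation): joint angles nearest the present ones, or None.
- robot.get_image(name): name is "scene" or "side" or "wrist"; returns a dict with "img" (420x560x3 uint8, blue, green, red), "fovy" (degrees; the focal length in pixels is half the picture's height over the tangent of half this angle, whatever the lens; pixels are square), "cx", "cy" (the principal point, pixels), "k1" (the pictures are not rectified: a ray, as slopes to the right and down, at radius r is drawn at 1 + k1 r^2 times it, then the intrinsics apply), "eye" and "orientation" of the camera in the world. Camera axes: x right, y down, z forward; pixel columns grow to the right and rows downward; lengths in mm; the calibration is good to about 2 mm. A picture is of the moment at which its call begins. There is no depth.
A pose or a line that the arm cannot do raises robot.MotionError and nothing moves.
- robot.hand_in(): hands the job in; it is judged then, once.
Readings, each from a call of its own:
- robot.current_t(): time.
- robot.current_qpos(): joint angles.
- robot.current_joint_vel(): joint speeds.
- robot.current_joint_efforts(): joint torques, N m.
- robot.current_tcp_pos(): TCP position.
- robot.current_eef_rot(): TCP orientation.
- robot.current_contact_force(): force on the tool from outside, world axes, zero at the start.
- robot.current_ft_torque(): the same for the moment, N m.
- robot.current_gripper_width(): opening from 0.0 (shut) to 1.0 (fully open).
- robot.current_finger_force(): force on a finger pad.
Only numpy, scipy, OpenCV 4.12 (cv2) and the standard library are available. Lean on these libraries where they do the work, as an engineer would, in place of code of your own. Each camera call takes 0.05 s, during which the arm holds its last target. There are 200 camera calls.

TASK

Build the sieve column on the receiving pan of the white shaker: first the green-banded fine sieve, on it the yellow-banded medium sieve, then the red-banded coarse sieve, and last the lid with the black knob, each nested squarely and fully home in the rim below it. Leave the blue-banded spare sieve, the timer and the dropper bottle where they stand, let go of everything and leave the column standing upright.

Things in the scene. Friction and masses are not known exactly. Their poses are not given: they have to be found in the camera images.
- pan_rim (a point): Centre of the open mouth of the receiving pan, level with its rim, 78 mm above the worktop: the target. The pan is a steel cup, 56 mm outer, 52 mm inner diameter, 24 mm deep, fixed in the middle of the shaker (white housing 130 x 130 x 38 mm, on it a dark 80 mm disc up to 50 mm; does not move). z up.
- sieve_fine: Fine sieve: green coloured wall and rim, steel below, very close mesh; loose, 90 g, 30 mm high. Origin: centre of underside. Heights: 0-6 mm spigot (41 mm wide at the foot, 47 from 4 mm up); 6 mm shoulder; 6-30 mm plain cylinder, 56 mm outer (grip here), 52 mm bore; 30 mm rim. A spigot enters a rim with 2 mm play all round; seated, the origin is 6 mm below that rim: 24 mm pitch.
- sieve_medium: Medium sieve: yellow coloured wall and rim, steel below, close mesh; loose, 90 g, 30 mm high. Origin: centre of underside. Heights: 0-6 mm spigot (41 mm wide at the foot, 47 from 4 mm up); 6 mm shoulder; 6-30 mm plain cylinder, 56 mm outer (grip here), 52 mm bore; 30 mm rim. A spigot enters a rim with 2 mm play all round; seated, the origin is 6 mm below that rim: 24 mm pitch.
- sieve_coarse: Coarse sieve: red coloured wall and rim, steel below, wide-spaced mesh; loose, 90 g, 30 mm high. Origin: centre of underside. Heights: 0-6 mm spigot (41 mm wide at the foot, 47 from 4 mm up); 6 mm shoulder; 6-30 mm plain cylinder, 56 mm outer (grip here), 52 mm bore; 30 mm rim. A spigot enters a rim with 2 mm play all round; seated, the origin is 6 mm below that rim: 24 mm pitch.
- lid: Lid: aluminium disc of 56 mm diameter with a black round knob; loose, about 80 g. Origin: centre of its underside; z up. Heights: 0-6 mm spigot as on the sieves; 6-14 mm disc; 14-34 mm knob, 20 mm in diameter (grip here). Seated, its origin is 6 mm below the rim it sits on.
- sieve_spare: Spare test sieve with a blue coloured wall and rim, same shape and size as the others; not used: leave it alone. Origin: centre of its underside.
- timer: Small white bench timer, 48 x 62 mm, 55 mm high, behind the shaker; leave it alone. Origin: centre of its underside.
- dropper_bottle: Dropper bottle with a black rubber top, 33 mm in diameter, 102 mm high, behind the shaker; leave it alone. Origin: centre of its underside.
Things that resemble listed ones, but are neither listed nor needed, are in the scene too. What is shaped like the sieve_medium but pink is not meant.

How it is judged:
By the outcome, as a careful person would: the job done as asked, in the order asked, and still so for the second after the job is handed in, with the robot touching nothing.
It also fails if it takes over 106 s, if anything falls off the work surface, if the arm or the gripper's body presses on something with over 40 N, if the wrist force passes 120 N, or if a joint passes its speed limit or range.

## Working session

There is one attempt and no reset: what is moved stays moved. The work goes in short steps, each a Python script; the robot and the scene stay as the last script left them, time stands still between calls to the robot, and variables do not carry over. Pictures are saved under pics/ and viewed, at most 14 in all, crops included, and the job is handed in when it is done.

```bash
mkdir -p pics; python3 - <<'E'
from bench import robot
import cv2
for n in("scene","side","wrist"):
    d=robot.get_image(n); cv2.imwrite(f"pics/{n}0.png",d["img"]); print(n,{k:v for k,v in d.items() if k!="img"})
print(robot.current_t(),robot.current_eef_rot())
E
```

```text
scene {'fovy': 49.03874274762571, 'cx': 283.7768046218563, 'cy': 221.425529748247, 'k1': -0.11998158371343078, 'eye': array([  91.82617767, -690.04256073, 1060.9294228 ]), 'orientation': array([-2.44416501,  0.01649895, -0.67875129])}
side {'fovy': 57.13596225590727, 'cx': 277.5254473398126, 'cy': 210.05321746382265, 'k1': -0.10761536354123238, 'eye': array([372.54167711, 632.78637803, 719.56530002]), 'orientation': array([-2.32163418,  0.01463659, -2.81607814])}
wrist {'fovy': 62.643813596172926, 'cx': 283.33999279326974, 'cy': 211.2123835516504, 'k1': -0.006292961608098539, 'eye': array([549.39961686,  67.87639758, 383.33609611]), 'orientation': array([ 2.89042699e+00,  2.47527651e-03, -1.10026936e-03])}
0.15 [-3.14027488e+00 -2.98015827e-04  1.57080715e+00]
```

View pics/scene0.png

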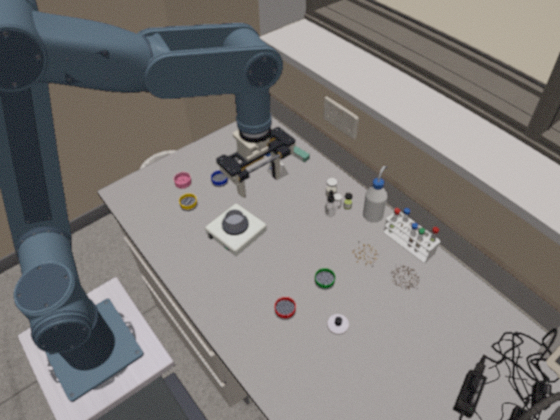

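View pics/side0.png

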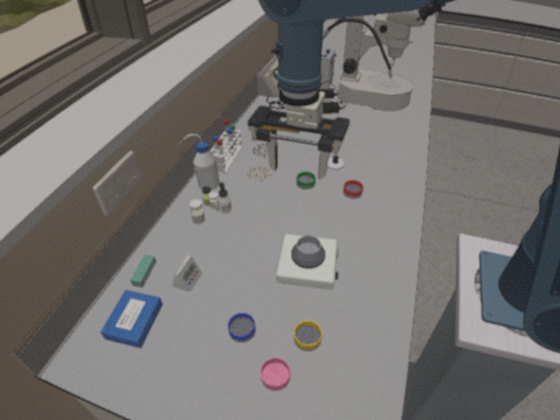

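View pics/wrist0.png

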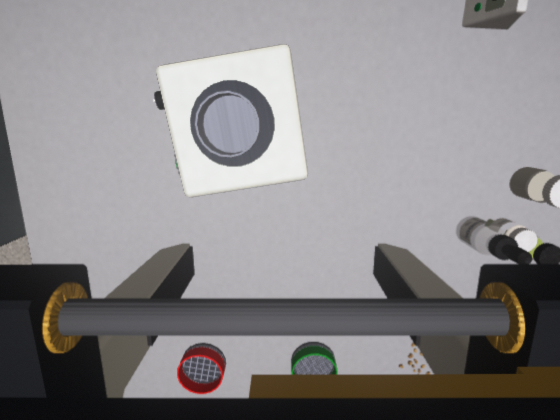

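The scene view shows red (285,308), green (325,278), lid (339,323), yellow (188,202), pink decoy (183,180), blue spare (219,178) and the shaker pan (236,228). In the wrist view the pan is at (232,124). I'll localise each one roughly from both fixed cameras.

```bash
cat > h.py <<'E'
import numpy as np, cv2
from scipy.spatial.transform import Rotation as R
from bench import robot
def cam(n):
    d=robot.get_image(n); f=d["img"].shape[0]/2/np.tan(np.radians(d["fovy"]/2))
    d["K"]=np.array([[f,0,d["cx"]],[0,f,d["cy"]],[0,0,1]]); d["R"]=R.from_euler("xyz",d["orientation"]).as_matrix(); return d
def plane(d,pts,z):
    p=cv2.undistortPoints(np.float64(pts).reshape(-1,1,2),d["K"],np.array([d["k1"],0,0,0,0.]))[:,0]
    v=np.c_[p,np.ones(len(p))]@d["R"].T; e=np.array(d["eye"])
    return (e+v*((z-e[2])/v[:,2])[:,None])[:,:2]
HUE=dict(red=[(0,8),(172,180)],yellow=[(20,32)],green=[(50,85)],blue=[(110,128)],pink=[(160,171)])
def mask(img,c,s=120,v=60):
    h=cv2.cvtColor(img,cv2.COLOR_BGR2HSV); m=0
    for a,b in HUE[c]: m=m|cv2.inRange(h,(a,s,v),(b,255,255))
    return m
def blobs(m,amin=40):
    c,_=cv2.findContours(m,cv2.RETR_EXTERNAL,cv2.CHAIN_APPROX_NONE)
    return sorted([k for k in c if cv2.contourArea(k)>amin],key=cv2.contourArea,reverse=True)
def circ(P):  # algebraic circle fit
    P=np.array(P); s=np.linalg.lstsq(np.c_[2*P,np.ones(len(P))],(P**2).sum(1),rcond=None)[0]
    return s[:2],np.sqrt(s[2]+s[:2]@s[:2])
E
python3 - <<'E'
from h import *
for n in("scene","side"):
    d=cam(n)
    for c in HUE:
        for k in blobs(mask(d["img"],c))[:3]:
            x,y,w,h=cv2.boundingRect(k); u=(x+w/2,y+h/2); print(n,c,u,w,h,plane(d,[u],20)[0].round())
d=cam("scene"); print("lid",plane(d,[(339,323)],14),"pan",plane(d,[(236,219)],78))
d=cam("side"); print("lid",plane(d,[(336,163)],14),"pan",plane(d,[(309,243)],78))
E
```

```text
scene yellow (188.0, 202.0) 18 16 [447. 250.]
side red (353.0, 192.5) 18 7 [ 444. -207.]
side yellow (308.0, 342.0) 26 14 [444. 267.]
side yellow (308.0, 328.5) 28 15 [452. 238.]
side blue (242.0, 334.5) 24 11 [573. 292.]
lid [[ 526.86328479 -344.43261257]] pan [[498.6483419   53.88106487]]
lid [[ 520.2447514  -337.24629156]] pan [[499.87117483  65.06086361]]
```

```bash
cat >> h.py <<'E'
def look(x,y,yaw,z=220):  # put wrist camera straight above x,y
    s=np.sign(yaw); robot.move_ptp([x,y-68*s,z],[np.pi,0,yaw]); robot.sleep(.15); return cam("wrist")
def crop(d,u,n,r=75,k=4):
    x,y=int(u[0]),int(u[1]); c=d["img"][max(0,y-r):y+r,max(0,x-r):x+r]; cv2.imwrite(f"pics/{n}.png",cv2.resize(c,None,fx=k,fy=k))
def disc(d,x,y,n=None):
    m=cv2.inRange(cv2.cvtColor(d["img"],cv2.COLOR_BGR2GRAY),0,95); best=None
    for k in blobs(m,2000):
        P=plane(d,cv2.convexHull(k)[:,0],50); c,r=circ(P)
        if abs(r-40)<5 and np.hypot(*(c-[x,y]))<40: best=(c,r,np.std(np.hypot(*(P-c).T)))
    return best
E
python3 - <<'E'
from h import *
t=robot.current_t()
for yaw in(np.pi/2,-np.pi/2):
    d=look(500,60,yaw); print(robot.current_t()-t,disc(d,500,60),d["eye"]); cv2.imwrite(f"pics/pan{yaw>0:d}.png",d["img"])
E
```

```text
0.5167 (array([499.82954627,  66.86004804]), np.float64(38.267499105168326), np.float64(0.11673698548829797)) [500.27510992  59.73678829 385.64856562]
3.15 (array([499.83175741,  66.07365417]), np.float64(38.179728895479585), np.float64(0.11440036699335004)) [499.62005936  58.933317   385.40108926]
```

View pics/pan1.png

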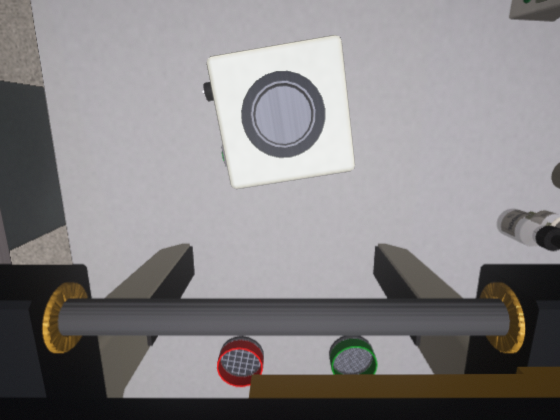

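View pics/pan0.png

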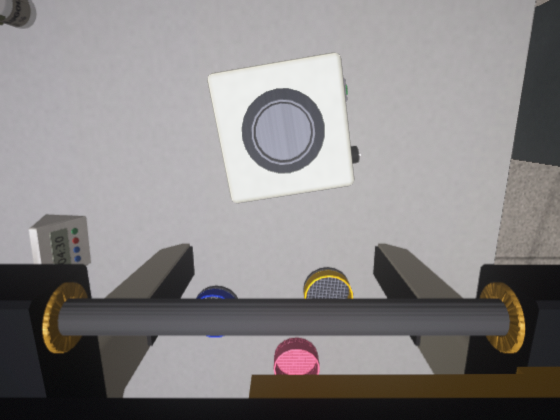

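Both yaws agree on the pan centre, (499.8, 66.5). From (pan1) red is at (240,360) and green at (353,357); in (pan0) yellow is at (328,290), pink at (297,358) and blue at (215,310). Next I'll look at green, red and lid from straight above.

```bash
cat >> h.py <<'E'
def ring(d,c,x,y,z=30,s=120,v=60):
    m=cv2.morphologyEx(mask(d["img"],c,s,v),cv2.MORPH_CLOSE,np.ones((5,5)))
    for k in blobs(m,300):
        P=plane(d,cv2.convexHull(k)[:,0],z); q,r=circ(P)
        if np.hypot(*(q-[x,y]))<60 and 18<r<40: return q,r,np.std(np.hypot(*(P-q).T)),k[:,0].mean(0)
E
python3 - <<'E'
from h import *
d=cam("scene"); g=plane(d,[(325,278)],20)[0]; print(g)
d=look(*g,np.pi/2); a=ring(d,"green",*g); print(a); cv2.imwrite("pics/g1.png",d["img"])
d=look(445,-205,np.pi/2); b=ring(d,"red",445,-205); print(b);cv2.imwrite("pics/r1.png",d["img"])
d=look(523,-340,np.pi/2); cv2.imwrite("pics/l1.png",d["img"]); print(robot.current_t(),d["eye"])
I=[cv2.imread(f"pics/{n}1.png")[30:230,180:420] for n in "grl"]
cv2.imwrite("pics/grl.png",cv2.resize(np.hstack(I),None,fx=1.1,fy=1.1))
E
```

```text
[ 587.01686757 -224.54672431]
(array([ 585.65512648, -224.52294466]), np.float64(27.21509571456269), np.float64(0.14225444817817787), array([282.51923077, 122.49358974]))
(array([ 447.13518663, -226.54046436]), np.float64(27.37724292492305), np.float64(0.13008043121464397), array([284.76470588, 143.22222222]))
7.5583 [ 522.32630535 -338.62850912  385.99081106]
```

View pics/grl.png

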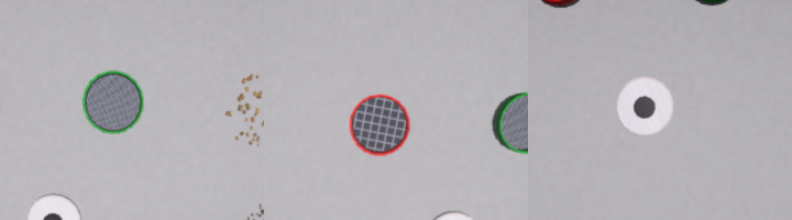

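Green at (113,102) has close mesh, red at (380,125) has wide mesh, and the lid has a black knob at (645,107); each matches its description. I'll pick green and place it.

```bash
cat >> h.py <<'E'
PAN=np.array([499.8,66.5]); O=[np.pi,0,np.pi/2]
def pick(x,y,tz,wide=.85,yaw=np.pi/2):
    robot.move_gripper(wide); o=[np.pi,0,yaw]
    robot.move_ptp([x,y,tz+60],o); robot.move_linear([x,y,tz],speed=80)
    robot.move_gripper(0); w=robot.current_gripper_width()
    print("grip",w*93,robot.current_finger_force(),robot.current_t()); robot.move_linear([x,y,max(200,tz+100)],speed=250)
def place(tz,yaw=np.pi/2,off=(0,0)):
    x,y=PAN+off; robot.move_ptp([x,y,tz+60],[np.pi,0,yaw]); robot.move_linear([x,y,tz+12],speed=100); robot.sleep(.2)
    s=robot.move_linear([x,y,tz-2],speed=20,f_stop=6)
    print("place",s,robot.current_tcp_pos(),"want",tz,robot.current_contact_force(),robot.current_t())
def free(wide,up=80):
    robot.move_gripper(wide); p=robot.current_tcp_pos(); robot.move_linear([p[0],p[1],p[2]+up],speed=200)
E
python3 - <<'E'
from h import *
d=dict(cam("wrist")); g=cv2.cvtColor(d["img"],cv2.COLOR_BGR2GRAY)
for k in blobs(cv2.inRange(g[60:180,230:340],0,70),80):
    P=plane(d,k[:,0]+[230,60],34); print("knob",circ(P))
pick(585.7,-224.5,8)
place(80)
E
```

```text
grip 55.815603562912266 30.000541153131053 10.4833
place True [499.63785502  66.53758225  80.32737408] want 80 [-0.54840612 -0.51424133  3.90541824] 13.9917
```

```bash
python3 - <<'E'
from h import *
free(.8)
d=look(*PAN,np.pi/2,300); a=ring(d,"green",*PAN,z=102); print(a,robot.current_t()); crop(d,a[3],"green_seated",60,5)
E
```

```text
(array([498.9610944 ,  66.60919787]), np.float64(27.521545439903516), np.float64(0.13132652538042783), array([285.31612903, 122.85806452])) 15.9583
```

View pics/green_seated.png

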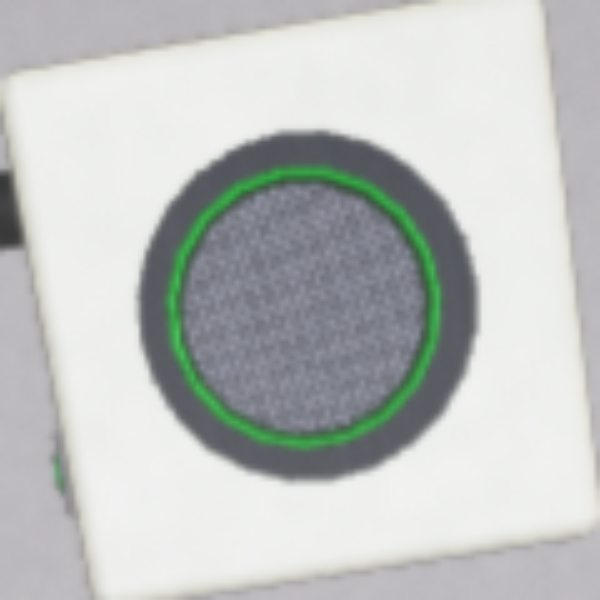

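Green is seated; its ring centre is at (303,307) in the crop, concentric with the disc. Yellow is next: candidates in the side view are yellow (308,334) and pink (275,374). Medium is the yellow one; I'll confirm with a crop.

```bash
python3 - <<'E'
from h import *
d=look(448,250,np.pi/2); a=ring(d,"yellow",448,250); print(a,robot.current_t()); crop(d,a[3],"yellow",90,4)
E
```

```text
(array([448.10833556, 251.34668251]), np.float64(27.501328574694217), np.float64(0.12391284080068893), array([282.51265823, 119.13924051])) 17.0
```

View pics/yellow.png

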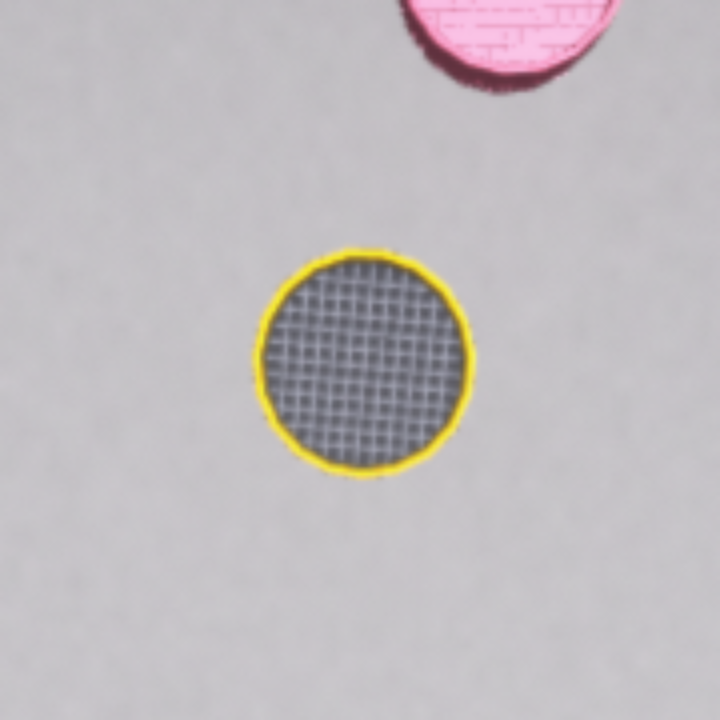

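The yellow sieve is at (365,363) with medium mesh; pink at the top is the decoy. I'll stack yellow now, checking it numerically before moving on to red.

```bash
python3 - <<'E'
from h import *
pick(448.1,251.3,8); place(104)
z=robot.current_tcp_pos()[2]
if abs(z-104)<1.2:
    free(.8); d=look(*PAN,np.pi/2,310); print(ring(d,"yellow",*PAN,z=126)); cv2.imwrite("pics/y2.png",d["img"])
    d=look(447.1,-227,np.pi/2); a=ring(d,"red",447,-227); print(a,robot.current_t())
    pick(*a[0],8); place(128)
E
```

```text
grip 55.072679914368344 30.00041034654714 19.475
place True [499.66166671  66.47699594 104.17013272] want 104 [-0.5100444   0.27990234  4.24749796] 22.6083
(array([499.00652364,  66.36457562]), np.float64(27.85805431913117), np.float64(0.12949076332753107), array([285.25766871, 123.19631902]))
(array([ 447.20328838, -226.56839111]), np.float64(27.394474487603674), np.float64(0.10777465574357213), array([283.35897436, 122.47435897])) 25.9333
grip 55.31968941676214 30.000338160898536 28.4083
place True [499.71619938  66.55663177 128.16286324] want 128 [-0.67202976  0.64776304  5.20958592] 31.8917
```

Both stopped at their seated heights. I'll release red, check the column, and measure the lid.

```bash
python3 - <<'E'
from h import *
free(.8); d=look(*PAN,np.pi/2,320); print(ring(d,"red",*PAN,z=150))
s=cam("side")["img"][150:330,210:410]; cv2.imwrite("pics/col3.png",cv2.resize(s,None,fx=3,fy=3))
d=look(523,-345,np.pi/2); g=cv2.cvtColor(d["img"],cv2.COLOR_BGR2GRAY)[60:200,220:350]
for t in(60,90,120):
    for k in blobs(cv2.inRange(g,0,t),60): print(t,circ(plane(d,k[:,0]+[220,60],34)))
for k in blobs(cv2.inRange(g,215,255),300): print("disc",circ(plane(d,cv2.convexHull(k)[:,0]+[220,60],14)))
print(robot.current_t())
E
```

```text
(array([499.00587921,  66.69200223]), np.float64(27.810051462564303), np.float64(0.13439186994912627), array([285.29411765, 122.85882353]))
90 (array([ 523.91685955, -342.93644239]), np.float64(8.438292839446522))
120 (array([ 523.95294437, -342.95396089]), np.float64(8.890203944517788))
disc (array([ 524.69751022, -342.6219967 ]), np.float64(26.010105003591274))
35.6083
```

View pics/col3.png

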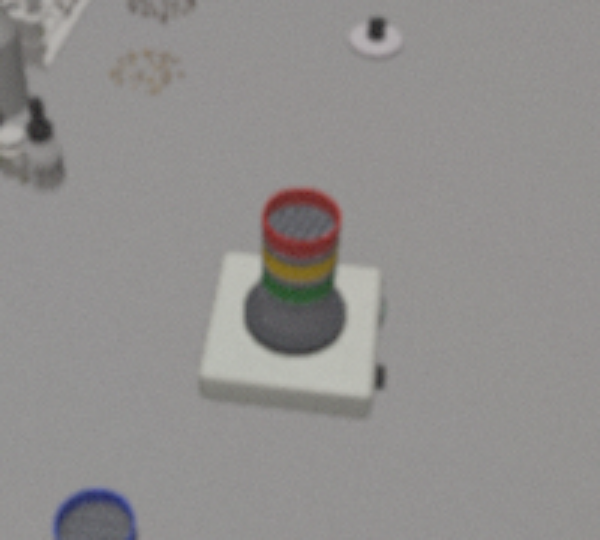

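The column stands straight in green, yellow, red order at about (300,240); the lid is at (376,37). Now the lid.

```bash
python3 - <<'E'
from h import *
pick(524.1,-342.9,17.5,.5); place(161.5)
if abs(robot.current_tcp_pos()[2]-161.5)<1.3:
    free(.5,60); d=look(*PAN,np.pi/2,340); u=(284,123); a=cv2.resize(d["img"][63:183,224:344],(400,400))
    s=cv2.resize(cam("side")["img"][180:300,250:370],(400,400)); cv2.imwrite("pics/fin.png",np.hstack([a,s]))
    print(robot.current_t())
E
```

```text
grip 19.02838074158238 30.000462027965114 38.425
place True [499.72284603  66.53825212 161.63381702] want 161.5 [-1.11701805 -0.2104659   5.77293957] 42.25
44.2167
```

View pics/fin.png

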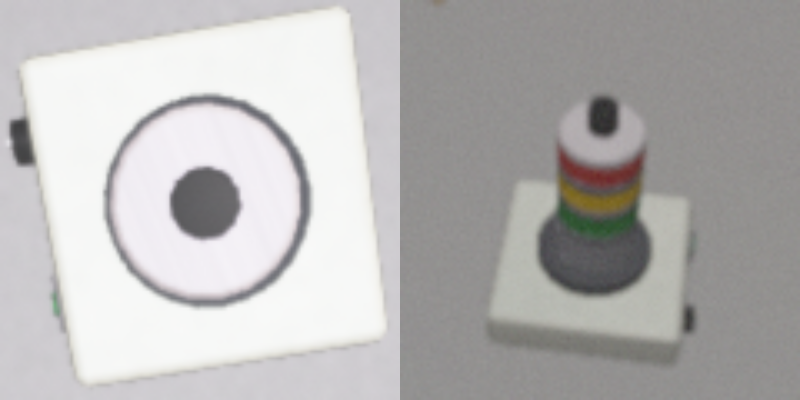

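The lid sits flat and concentric (knob at (205,203) above, (602,115) in the side view), and the column is upright.

```bash
python3 -c "
from bench import robot
print(robot.hand_in())"
```

```text
the job is handed in; nothing more can be done
None
```

I built the column on the pan in the order asked (green, yellow, red, lid), and each piece stopped within about 0.4 mm of its fully seated height. It was standing upright with nothing gripped when I handed it in at about 44 s; I did not touch the spare sieve, timer or dropper bottle.

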